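# Lay the steriliser cassette down and bed it against the loading stop

## Task

Tip the standing aluminium instrument cassette over towards the stop rail, so that it lies flat on its back with the windowed lid facing up. Then slide it along the bench until its leading end is square against the rail's sprung rubber buffer, and press it home firmly (about 8 N, for half a second) without ramming it. Leave it lying there still bearing on the buffer, and do not disturb the other things on the bench.

Things in the scene. Friction and masses are not known exactly. Their poses are not given: they have to be found in the camera images.
- cassette: closed rigid aluminium box standing on a short end: 200 mm tall (own z), 120 wide (own y), 80 thick (own x), 0.5 to 0.85 kg. Origin: centre of the end it stands on at the start, when own z is up. The windowed lid is the face on own -x, away from the rail; the plain back (+x) looks to the rail within 0.2 rad. Pushed high on the lid it tips about its lower +x edge and falls after some 22 degrees
- cassette_end (a point): centre of the cassette's other end face (120 by 80 mm), 200 mm along own z from its origin: the top at the start, the leading end once it lies, then 30 to 140 mm short of the buffer. The lying cassette is 80 mm high and slides with 1.5 to 5 N of friction, not known in advance
- stop: stop rail bolted to the bench: steel bar 240 mm long (own y), 56 mm high, front face at own x = 0, foot plate to x = +70. Origin on the bench below the middle of that face. In front of it, on a carriage clamped on two rods, a black rubber buffer plate (200 mm along y, 8 to 52 mm high, parallel to the rail) looks along own -x to the cassette. The buffer stands somewhere between x = -30 and -80 mm
- small_bottle: bystander: small clear glass bottle, 38 mm across, 115 mm tall, standing; origin at the centre of its underside
- amber_jar: bystander: squat amber jar with a black cap, 52 mm across, 70 mm tall, standing; origin at the centre of its underside
- brush: bystander: blue-handled brush, 170 mm long, lying along its own x axis; origin under its middle
- nipper: bystander: steel nail nipper lying flat, about 120 by 50 by 11 mm; origin on the bench near its middle, jaws to its own +x
- glove_carton: bystander: flat-lying glove carton, 125 by 235 by 75 mm, with a dark oval slot on top; origin at the centre of its underside
- spray_bottle: bystander: clear spray bottle with white trigger head, 64 mm across, 240 mm tall, standing; origin at the centre of its underside
- magnifier: bystander: black magnifying glass lying flat, lens 84 mm across, handle 100 mm along its own +x, 12 mm high; origin under the lens centre
- cassette_lid (a point): centre of the lid, the 120 by 200 mm face with a glass window and four rows of vent slots, all flush; 40 mm from the cassette's middle plane and 100 mm from either end. Faces level at the start; must face up at the end
- buffer_zone (a point): a fixed point of the rail, 55 mm in front of the steel bar's middle and 30 mm up: the middle of the range in which the buffer's face may stand, NOT its face, which is set up to 25 mm nearer or farther each time: find it by feel. The buffer gives 2.5 N per mm over 6.5 mm, then is hard. Press on it with 5 to 20 N. Springing back, it may push the released cassette back a few mm
Things that resemble listed ones, but are neither listed nor needed, are in the scene too. Leave any blue or orange look-alike of the cassette alone.

How it is judged:
On the way, in this order (a step that is already met when the one before it is completed fails the run):
1. the cassette lies flat on its back, lid up, not yet touching the stop (angle between cassette's own x axis and vertical above 3.04 rad and contact force between cassette and stop below 0.1 N), for 0.2 s.
2. the lying cassette is pressed on the buffer with at least 5 N, square to it (angle between cassette's own x axis and vertical above 3.04 rad and angle between the z axis of cassette and the x axis of stop, either way round below 0.045 rad and contact force between cassette and stop above 5 N), for 0.3 s.
At the end, for the whole second after the job is handed in: The cassette lies at rest flat on its back, lid up (within 0.1 rad), square to the rail (within 0.045 rad), its leading end still bearing on the buffer (over 0.2 N) and within 60 mm of the rail's middle along the rail (angle between cassette's own x axis and vertical above 3.04 rad and angle between the z axis of cassette and the x axis of stop, either way round below 0.045 rad and x of cassette_end in the frame of stop between -0.085 and 0 m and y of cassette_end in the frame of stop between -0.06 and 0.06 m and contact force between cassette and stop above 0.2 N and linear speed of cassette below 0.01 m/s); the robot touches nothing.
It fails at once if the cassette is rammed: more than 20 N between the cassette and the stop (contact force between cassette and stop above 20 N).
It fails at once if a bystander (bottle, jar, brush, nipper, carton, spray bottle or magnifier) is shifted by more than 20 mm (distance of any of small_bottle, amber_jar, brush, nipper, glove_carton, spray_bottle, magnifier from where it was at the start of the episode above 0.02 m).
It also fails if it takes over 64 s, if anything falls off the work surface, if the arm or the gripper's body presses on something with over 40 N, if the wrist force passes 120 N, or if a joint passes its speed limit or range.

## Robot

A 6-joint arm with a two-finger parallel gripper is mounted at the origin on the work surface. World frame = base frame: x ahead of the robot, y to its left, z up, the work surface at z = 0. Lengths are in m, angles in rad, forces in N, time in s.
With the tool pointing down it reaches from about 0.4 to 0.925 m from the base axis. Payload 12.5 kg.
Tool frame: the origin (TCP) lies midway between the tips of the shut fingers; the grasp point (between the pads) lies 19 mm behind it (r.grasp_offset is the distance from the TCP to the grasp point, in m); z points along the fingers, y is the line along which they close (so a half turn about z gives the same grasp; the last joint's range is limited). The gripper opens to 95 mm and grips with 3 to 60 N. Pads are 20 mm wide; open, the fingers measure 119 mm over their backs; the gripper's body (75 mm by 180 mm) begins 59 mm behind the grasp point.
Start: joints at [-1.218, 0.491, 1.559, -0, 1.092, -0.106], TCP at [0.277, -0.56, 0.215] pointing down, gripper open.
Joint ranges: [-3.1, 3.1], [-0.84, 2.19], [0.05, 2.79], [-1.13, 4.28], [0.06, 2.93], [-2.69, 2.69]. Speed limits (rad/s): [2.22, 2.22, 2.79, 3.14, 3.14, 3.14].

## Interface

Orientations are given as a rotation vector (axis times angle).
In Python, from cell import status, cams, ticket, r gives the robot as it stands.
- The arm moves only by the tool jog_arm, never from a script. Its argument "targets" is a list of rows, each a list of 2 entries, a list of its own where there are three numbers: the shift along the tool's x, y, z each as a share of 25 mm, from -1 to 1, then the turn, a rotation vector about the tool's x, y, z each as a share of 6 degrees, from -1 to 1. A call has 1 to 8 rows; each row shifts and turns the commanded pose from where the row before left it, along the tool's axes as they then stand; what a row does not reach is not made up. A row lasts 1/10 s, in which the tool goes at most 50 mm and 8.59 degrees, less where a joint would pass 70% of its speed; a pose out of reach is approached as far as the arm can. A call with a number of a shift or a turn outside -1 to 1 is refused whole. A call with a gripper value outside its range is refused whole. "jaw" is the opening, from 0 (shut) to 1 (fully open), set as the call begins (left out, the last holds). The fingers move at their own pace and stop on an object; "force" is the grip in N (left out, the last holds). Time passes only in rows, so rows that do not move let the fingers close. It gives the time, the measured TCP pose, the force, the opening and the grip force at its end, in the units of the state.
- status.state(): the state, without advancing time (a new reading comes with each control period).
- cams.capture(name): name is "scene" or "top"; returns a dict with "image" (480x640x3 uint8, red, green, blue), "camera_matrix" (3x3 intrinsics, pixels), "position" and "rotation" of the camera in the world. Camera axes: x right, y down, z forward; pixel columns grow to the right and rows downward; lengths in m; the calibration is good to about 2 mm. A picture is of the moment at which its call begins. There is no depth.
- ticket.sign_off(): hands the job in; it is judged then, once.
The state is a dict: "t": time; "joint_pos": joint angles; "joint_vel": joint speeds; "joint_torque": joint torques, N m; "tool_pos": TCP position; "orientation": TCP orientation; "force": force on the tool from outside, world axes, zero at the start; "moment": the same for the moment, N m; "grip_width": finger opening in m; "grip_force": force on a finger pad.
Only numpy, scipy, OpenCV 4.12 (cv2) and the standard library are available. Lean on these libraries where they do the work, as an engineer would, in place of code of your own. Each camera call takes 0.05 s, during which the arm holds its last target. There are 200 camera calls.

## Working session

There is one attempt and no reset: what is moved stays moved. The work goes in short steps, Python scripts to look and compute and a tool call to move; the robot and the scene stay as the last step left them, time stands still between calls to the robot, and variables do not carry over. Pictures are saved under pics/ and viewed, at most 10 in all, crops included, and the job is handed in when it is done.

Besides the shell and the picture viewer there is one more tool, called as name(argument=value, ...) on one line, values as JSON. jog_arm: Moves the arm, as the interface text tells. Its arguments: {"type":"object","properties":{"targets":{"type":"array"},"jaw":{"type":"number"},"force":{"type":"number"}},"required":["targets"]}

```bash
mkdir -p pics; ls; python3 - <<'E'
from cell import status,cams,r
import cv2,numpy as np,pickle
d={}
for n in("scene","top"):
    c=cams.capture(n);d[n]=c
    cv2.imwrite(f"pics/{n}0.png",c["image"][:,:,::-1])
    print(n,c["camera_matrix"],c["position"],c["rotation"])
pickle.dump(d,open("d0.pkl","wb"))
print(status.state())
E
```

```text
pics
scene [[501.80960688   0.         319.63837166]
 [  0.         501.80960688 226.89896165]
 [  0.           0.           1.        ]] [ 1.08033837 -0.7891851   0.8441651 ] [-2.15599547 -0.65918259  0.35326512]
top [[589.49596581   0.         317.9031469 ]
 [  0.         589.49596581 236.95144995]
 [  0.           0.           1.        ]] [ 0.37736177 -0.02292254  1.62472459] [-2.14471406  2.18689697 -0.08806629]
{'t': 0.1, 'joint_pos': array([-1.21760376e+00,  4.91523873e-01,  1.55940095e+00, -5.25748578e-06,
        1.09172512e+00, -1.05590264e-01]), 'joint_vel': array([ 0.00052731, -0.00183473, -0.00220832,  0.0003574 , -0.00112692,
       -0.00085305]), 'joint_torque': array([ 4.43229277e-03, -6.13621688e+01, -2.58606273e+01,  6.93599484e-02,
        4.70001181e-02, -5.52943095e-05]), 'tool_pos': array([ 0.27673127, -0.5601433 ,  0.21410063]), 'orientation': array([-3.05827648e+00, -7.14116075e-01,  2.12281689e-04]), 'force': array([ 0.72075869, -0.01092844, -0.15986031]), 'moment': array([-0.01949395, -0.00331866,  0.02158365]), 'grip_force': 0.0, 'grip_width': 0.09485921444463714}
```

View pics/scene0.png

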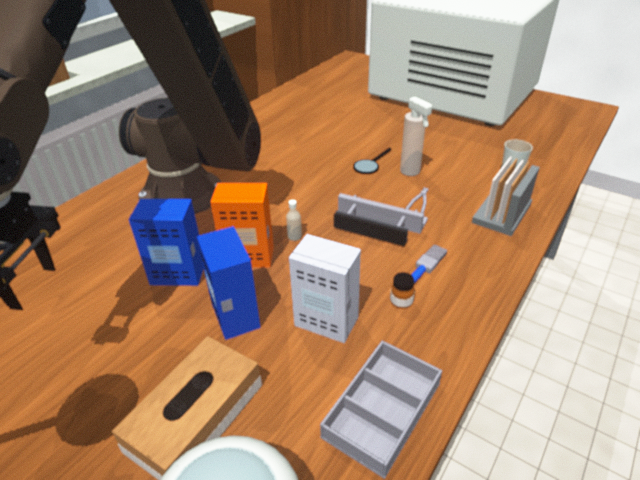

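View pics/top0.png

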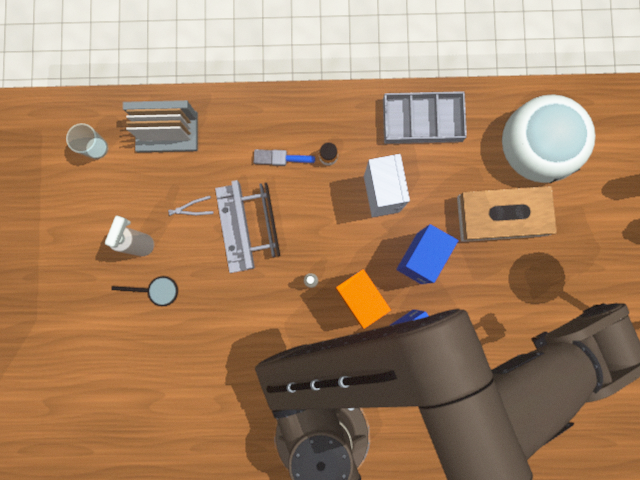

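The scene view shows the silver cassette at about (325,288), with the rail and its black buffer at (375,220). In the top view the cassette is at (386,185), the buffer at (270,220) and the bar at (235,226). The amber jar (328,152) and the small bottle (311,280) stand on either side of the path.

```bash
cat > h.py <<'E'
import numpy as np,cv2
from scipy.spatial.transform import Rotation as R
def ray(c,uv,z):
    uv=np.atleast_2d(np.array(uv,float));K=c["camera_matrix"]
    d=np.c_[uv,np.ones(len(uv))]@np.linalg.inv(K).T
    M=np.array(c["rotation"]);M=R.from_rotvec(M).as_matrix() if M.size==3 else M
    d=d@M.T;p=np.array(c["position"])
    return p+d*((z-p[2])/d[:,2])[:,None]
def proj(c,P):
    M=R.from_rotvec(c["rotation"]).as_matrix();q=(np.atleast_2d(P)-c["position"])@M@c["camera_matrix"].T
    return q[:,:2]/q[:,2:]
E
python3 - <<'E'
import pickle,numpy as np,cv2
from h import *
d=pickle.load(open("d0.pkl","rb"));c=d["top"];im=c["image"]
hsv=cv2.cvtColor(im,cv2.COLOR_RGB2HSV)
# silver (low saturation) blobs
m=((hsv[...,1]<60)&(hsv[...,2]>90)).astype(np.uint8)
x0,y0,x1,y1=350,140,425,225
s=m[y0:y1,x0:x1]; 
br=((hsv[...,1]<60)&(hsv[...,2]>185)).astype(np.uint8)
for nm,q in(("all",m),("bright",br)):
    t=np.zeros_like(q);t[y0:y1,x0:x1]=q[y0:y1,x0:x1]
    cs,_=cv2.findContours(t,0,2);k=max(cs,key=cv2.contourArea)
    b=cv2.boxPoints(cv2.minAreaRect(k));print(nm,cv2.contourArea(k),b.round(1).tolist());print(ray(c,b,.2).round(3).tolist())
    print(cv2.approxPolyDP(k,3,True)[:,0].tolist())
dk=(im.max(2)<45).astype(np.uint8);t=np.zeros_like(dk);t[175:265,252:290]=dk[175:265,252:290]
cs,_=cv2.findContours(t,0,2);k=max(cs,key=cv2.contourArea);b=cv2.boxPoints(cv2.minAreaRect(k));print("buf",b.round(1).tolist(),ray(c,b,.052).round(3).tolist())
t=np.zeros_like(m);t[170:280,205:258]=m[170:280,205:258]
cs,_=cv2.findContours(t,0,2);k=max(cs,key=cv2.contourArea);b=cv2.boxPoints(cv2.minAreaRect(k));print("rail",b.round(1).tolist(),ray(c,b,.056).round(3).tolist())
for n,uv,z in(("jar",(328,150),.07),("sb",(311,280),.115),("brush",[(255,157),(313,160)],.01),("orange",[(337,292),(362,271),(389,309),(363,327)],.2),("blue",[(398,262),(428,226),(457,242),(428,284)],.2),("carton",[(460,195),(555,190),(555,235),(465,241)],.075),("tray",[(385,95),(465,93),(465,140),(387,142)],.04)):
    print(n,ray(c,uv,z)[:,:2].round(3).tolist())
cv2.imwrite("pics/crop1.png",cv2.resize(im[130:290,200:440,::-1],None,fx=3.3,fy=3.3,interpolation=cv2.INTER_CUBIC))
E
```

```text
all 2140.0 [[360.20001220703125, 160.8000030517578], [400.20001220703125, 152.8000030517578], [411.5, 209.3000030517578], [371.5, 217.3000030517578]]
[[0.7, -0.111, 0.2], [0.717, -0.21, 0.2], [0.577, -0.233, 0.2], [0.559, -0.135, 0.2]]
[[400, 154], [368, 161], [364, 180], [372, 216], [397, 212], [409, 200]]
bright 1521.5 [[368.0, 159.1999969482422], [400.20001220703125, 152.8000030517578], [409.70001220703125, 200.6999969482422], [377.6000061035156, 207.10000610351562]]
[[0.703, -0.131, 0.2], [0.717, -0.21, 0.2], [0.598, -0.23, 0.2], [0.584, -0.151, 0.2]]
[[400, 154], [369, 159], [378, 206], [409, 200]]Traceback (most recent call last):
  File "<stdin>", line 16, in <module>
ValueError: max() iterable argument is empty
```

```bash
python3 - <<'E'
import pickle,numpy as np,cv2
from h import *
d=pickle.load(open("d0.pkl","rb"));c=d["top"];im=c["image"]
hsv=cv2.cvtColor(im,cv2.COLOR_RGB2HSV);m=((hsv[...,1]<60)&(hsv[...,2]>90)).astype(np.uint8)
dk=(im.max(2)<75).astype(np.uint8)
def blob(q,x0,x1,y0,y1,z,n):
    t=np.zeros_like(q);t[y0:y1,x0:x1]=q[y0:y1,x0:x1]
    cs,_=cv2.findContours(t,0,2)
    if not cs:return print(n,"none")
    k=max(cs,key=cv2.contourArea);b=cv2.boxPoints(cv2.minAreaRect(k));P=ray(c,b,z)
    print(n,b.round(1).tolist(),P[:,:2].round(3).tolist(),np.linalg.norm(np.diff(P,axis=0),axis=1).round(3),P.mean(0).round(3))
blob(dk,252,290,175,265,.052,"buf");blob(m,205,258,170,280,.056,"rail")
for n,uv,z in(("jar",(328,150),.07),("sb",(311,280),.115),("brush",[(255,157),(313,160)],.01),("orange",[(337,292),(362,271),(389,309),(363,327)],.2),("blue",[(398,262),(428,226),(457,242),(428,284)],.2),("carton",[(460,195),(555,190),(555,235),(465,241)],.075),("tray",[(385,95),(465,93),(465,140),(387,142)],.04)):
    print(n,ray(c,uv,z)[:,:2].round(3).tolist())
cv2.imwrite("pics/crop1.png",cv2.resize(im[130:290,200:440,::-1],None,fx=3.3,fy=3.3,interpolation=cv2.INTER_CUBIC))
E
```

```text
buf [[264.6000061035156, 184.10000610351562], [266.8999938964844, 183.6999969482422], [279.5, 254.89999389648438], [277.20001220703125, 255.3000030517578]] [[0.675, 0.139], [0.676, 0.133], [0.482, 0.101], [0.481, 0.107]] [0.006 0.196 0.006] [0.578 0.12  0.052]
rail [[214.10000610351562, 183.3000030517578], [254.3000030517578, 177.0], [268.3999938964844, 266.3999938964844], [228.1999969482422, 272.79998779296875]] [[0.679, 0.276], [0.694, 0.167], [0.451, 0.131], [0.437, 0.238]] [0.11  0.245 0.108] [0.565 0.203 0.056]
jar [[0.76, -0.034]]
sb [[0.412, 0.017]]
brush [[0.76, 0.17], [0.748, 0.008]]
orange [[0.38, -0.048], [0.429, -0.109], [0.337, -0.171], [0.295, -0.108]]
blue [[0.449, -0.196], [0.535, -0.272], [0.495, -0.34], [0.395, -0.267]]
carton [[0.63, -0.381], [0.638, -0.632], [0.518, -0.625], [0.507, -0.389]]
tray [[0.919, -0.195], [0.919, -0.415], [0.787, -0.409], [0.786, -0.196]]
```

View pics/crop1.png

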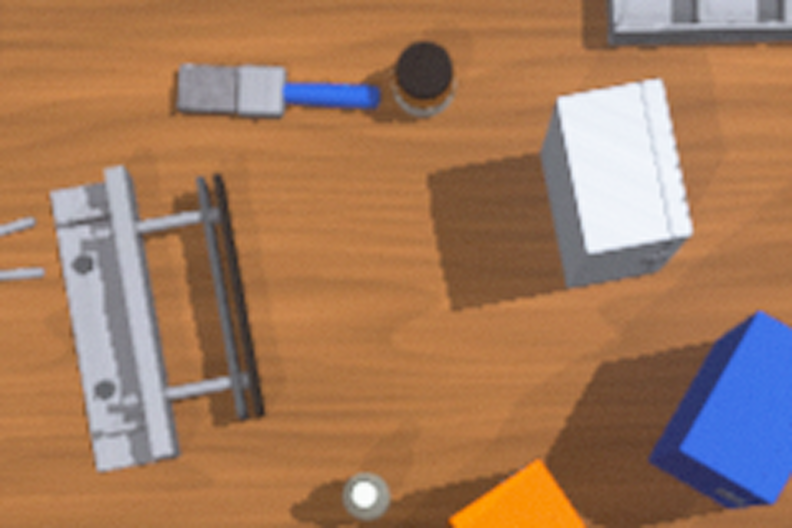

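The cassette top is centred at (0.650, -0.180). The rail's normal heads about 99°, and the cassette is nearly square to it, about 67 mm short of the buffer once lying and 23 mm off laterally. I'll rise and turn so that tool x points at the rail, keeping the fingers open to push with both.

jog_arm(targets=[[[0,0,-1],[0,0,-1]],[[0,0,-1],[0,0,-1]],[[0,0,-1],[0,0,-1]],[[0,0,-1],[0,0,-1]],[[0,0,-1],[0,0,-1]],[[0,0,0],[0,0,-1]],[[0,0,0],[0,0,-1]],[[0,0,0],[0,0,-1]]], jaw=1)

```text
t: 0.9
tool_pos: [0.2768, -0.5602, 0.3395]
orientation: [-2.5, -1.902, -0.0]
force: [0.4, -0.4, 0.5]
grip_width: 0.095
grip_force: 0.0
```

jog_arm(targets=[[[0,0,0],[0,0,-1]],[[0,0,0],[0,0,-1]],[[0,0,0],[0,0,-1]],[[0,0,0],[0,0,-1]],[[0,0.5,0],[0,0,-0.2]],[[0,1,0],[0,0,0]],[[0,1,0],[0,0,0]],[[0,1,0],[0,0,0]]])

```text
t: 1.7
tool_pos: [0.3648, -0.5457, 0.3394]
orientation: [-2.033, -2.395, -0.0]
force: [0.3, 0.5, 0.2]
grip_width: 0.0953
grip_force: 0.0
```

jog_arm(targets=[[[0.6,1,0],[0,0,0]],[[0.6,1,0],[0,0,0]],[[0.6,1,0],[0,0,0]],[[0.6,1,0],[0,0,0]],[[0.6,1,0],[0,0,0]],[[0.6,1,0],[0,0,0]],[[0.6,1,0],[0,0,0]],[[0.6,1,0],[0,0,0]]])

```text
t: 2.5
tool_pos: [0.5422, -0.3934, 0.3394]
orientation: [-2.033, -2.395, -0.0]
force: [0.7, -1.3, 0.2]
grip_width: 0.095
grip_force: 0.0
```

jog_arm(targets=[[[0.6,1,0],[0,0,0]],[[0.6,1,0],[0,0,0]],[[0.6,1,0],[0,0,0]],[[0.6,1,0],[0,0,0]],[[0.6,1,0],[0,0,0]],[[0.6,0.7,0],[0,0,0]],[[0,0,0],[0,0,0]]])

```text
t: 3.2
tool_pos: [0.6684, -0.2795, 0.3388]
orientation: [-2.028, -2.398, -0.001]
force: [0.0, -0.6, 0.2]
grip_width: 0.0951
grip_force: 0.0
```

```bash
python3 - <<'E'
from cell import status,cams
import cv2
c=cams.capture("scene");cv2.imwrite("pics/s2.png",c["image"][:,:,::-1])
s=status.state();print(s["tool_pos"],s["orientation"],s["force"])
E
```

```text
[ 0.66740655 -0.28086422  0.3389217 ] [-2.02900605e+00 -2.39735283e+00  2.79774284e-04] [-0.344146   -0.50960877 -0.59612003]
```

View pics/s2.png

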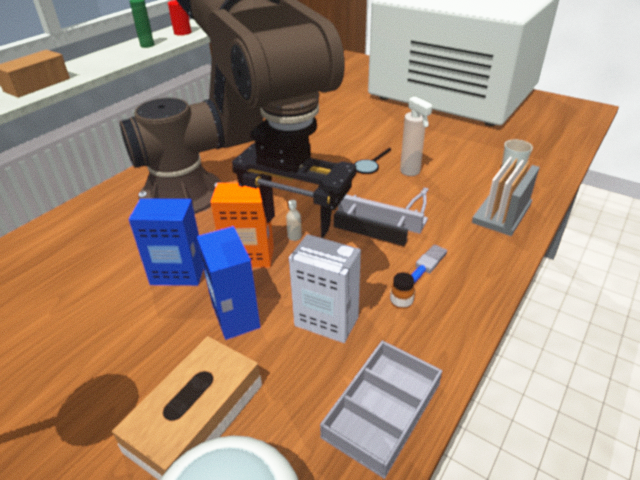

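Both fingertips (268,220) and (325,230) are above and behind the cassette, whose lid faces the camera. I'll descend, then approach.

```bash
python3 - <<'E'
import pickle
from h import *
c=pickle.load(open("d0.pkl","rb"))["scene"]
n=np.array([-.162,.987,0]);t=np.array([.987,.162,0]);p=np.array([.6674,-.2809,.339])
print(proj(c,[p,p+t*.05,p-t*.05]))
q=np.array([.65,-.18,.2]);print(proj(c,[q+a*.04*n+b*.06*t for a,b in((1,1),(1,-1),(-1,-1),(-1,1))]))
E
```

```text
[[295.82756697 226.51557954]
 [323.35707846 234.14125857]
 [269.44203894 219.2067841 ]]
[[359.2963617  248.98827856]
 [305.01880945 233.75425796]
 [286.59486836 257.25720626]
 [343.33235442 274.47213726]]
```

jog_arm(targets=[[[0,0,1],[0,0,0]],[[0,0,1],[0,0,0]],[[0,0,1],[0,0,0]],[[0,0,1],[0,0,0]],[[0,0,1],[0,0,0]],[[0,0,1],[0,0,0]],[[0.4,0,0.9],[0,0,0]],[[0.4,0,0],[0,0,0]]])

```text
t: 4.05
tool_pos: [0.6613, -0.2627, 0.1639]
orientation: [-2.03, -2.391, 0.002]
force: [-0.2, 0.1, -0.3]
grip_width: 0.095
grip_force: 0.0
```

jog_arm(targets=[[[0.4,0,0],[0,0,0]],[[0.4,0,0],[0,0,0]],[[0.3,0,0],[0,0,0]],[[0.2,0,0],[0,0,0]],[[0.2,0,0],[0,0,0]]])

```text
t: 4.55
tool_pos: [0.6572, -0.2259, 0.168]
orientation: [2.029, 2.396, 0.0]
force: [1.1, -1.2, 1.5]
grip_width: 0.0945
grip_force: 1.0
```

jog_arm(targets=[[[0.15,0,0],[0,0,0]],[[0.15,0,0],[0,0,0]],[[0.15,0,0],[0,0,0]],[[0.15,0,0],[0,0,0]]])

```text
t: 4.95
tool_pos: [0.6544, -0.211, 0.1671]
orientation: [2.03, 2.397, -0.0]
force: [0.8, -1.2, 1.0]
grip_width: 0.0951
grip_force: 0.8
```

jog_arm(targets=[[[0.2,0,0],[0,0,0]],[[0.2,0,0],[0,0,0]],[[0.2,0,0],[0,0,0]],[[0.2,0,0],[0,0,0]],[[0.2,0,0],[0,0,0]]])

```text
t: 5.45
tool_pos: [0.6502, -0.1859, 0.167]
orientation: [-2.03, -2.397, 0.0]
force: [-0.0, -0.2, 0.5]
grip_width: 0.095
grip_force: 0.3
```

```bash
python3 - <<'E'
from cell import status,cams
import cv2,numpy as np
a=[cams.capture(n)["image"][:,:,::-1] for n in("scene","top")]
cv2.imwrite("pics/s3.png",np.hstack([a[0][130:430,200:500],a[1][80:380,200:500]]))
s=status.state();print(s["tool_pos"],s["force"],s["grip_force"])
E
```

```text
[ 0.6501289  -0.18557673  0.16706454] [ 0.32294434 -0.18324114  0.25150576] 0.0
```

View pics/s3.png

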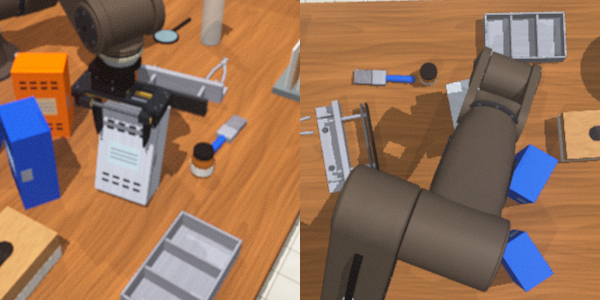

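The cassette is tilted and close to its balance point, with both fingers on the lid. I'll push on.

jog_arm(targets=[[[0.12,0,0],[0,0,0]],[[0.12,0,0],[0,0,0]],[[0.12,0,0],[0,0,0]],[[0.12,0,0],[0,0,0]],[[0,0,0],[0,0,0]],[[0,0,0],[0,0,0]],[[0,0,0],[0,0,0]],[[0,0,0],[0,0,0]]])

```text
t: 6.35
tool_pos: [0.6483, -0.1747, 0.1671]
orientation: [-2.03, -2.397, 0.0]
force: [0.1, -0.4, -0.9]
grip_width: 0.0951
grip_force: 0.0
```

jog_arm(targets=[[[-0.8,0,0],[0,0,0]],[[-1,0,0],[0,0,0]],[[-1,0,0],[0,0,0]],[[-1,0,0],[0,0,0]],[[-0.4,0,0],[0,0,0]],[[0,0,0],[0,0,0]]])

```text
t: 6.95
tool_pos: [0.6654, -0.2798, 0.1667]
orientation: [-2.032, -2.395, 0.0]
force: [-0.5, 0.7, -0.1]
grip_width: 0.0953
grip_force: 0.0
```

```bash
python3 - <<'E'
from cell import status,cams
import cv2,numpy as np,pickle
d={n:cams.capture(n) for n in("scene","top")};pickle.dump(d,open("d4.pkl","wb"))
cv2.imwrite("pics/s4.png",np.hstack([d["scene"]["image"][130:430,200:500,::-1],d["top"]["image"][80:380,200:500,::-1]]))
s=status.state();print(s["tool_pos"],s["force"],s["grip_force"])
E
```

```text
[ 0.66543264 -0.27781012  0.16695132] [-0.45207616  0.29208649  0.17409633] 0.0
```

View pics/s4.png

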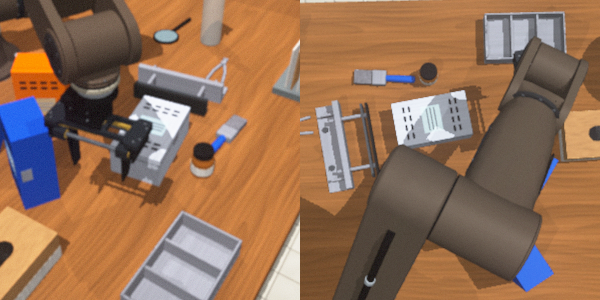

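The cassette lies flat with the lid up. In the right half its lid spans about (391,90) to (473,145), just short of the buffer. Next I measure its angle and position.

```bash
python3 - <<'E'
import pickle
from h import *
d=pickle.load(open("d4.pkl","rb"));c=d["top"];im=c["image"]
hsv=cv2.cvtColor(im,cv2.COLOR_RGB2HSV)
m=((hsv[...,1]<70)&(hsv[...,2]>150)).astype(np.uint8);t=np.zeros_like(m);t[160:235,283:380]=m[160:235,283:380]
t=cv2.morphologyEx(t,cv2.MORPH_CLOSE,np.ones((7,7),np.uint8))
k=max(cv2.findContours(t,0,2)[0],key=cv2.contourArea)
print(cv2.approxPolyDP(k,3,True)[:,0].tolist())
b=cv2.boxPoints(cv2.minAreaRect(k));P=ray(c,b,.08)
print(b.round(1).tolist(),P[:,:2].round(3).tolist(),np.linalg.norm(np.diff(P,axis=0),axis=1).round(3),P.mean(0).round(3))
for i in range(3):
    v=P[i+1]-P[i];print(np.degrees(np.arctan2(v[1],v[0])).round(2))
# leading and trailing edges via per-row extents, fitted
g=cv2.cvtColor(d["top"]["image"],cv2.COLOR_RGB2GRAY)
def edge(q,rows,side,z):
    pts=[]
    for v in rows:
        u=np.nonzero(q[v])[0]
        if len(u):pts.append((u[0]-.5 if side<0 else u[-1]+.5,v))
    p=ray(c,pts,z)[:,:2];vx,vy,x,y=cv2.fitLine(p.astype(np.float32),cv2.DIST_HUBER,0,.01,.01).ravel()
    print(side,np.degrees(np.arctan(vy/vx)).round(2),(x.round(4),y.round(4)),len(pts))
edge(t,range(182,220),-1,.08)
dk=(im.max(2)<75).astype(np.uint8);s=np.zeros_like(dk);s[180:258,255:288]=dk[180:258,255:288]
edge(s,range(188,235),1,.052)
c=pickle.load(open("d0.pkl","rb"))["top"];im=c["image"]
dk=(im.max(2)<75).astype(np.uint8);s=np.zeros_like(dk);s[180:258,255:288]=dk[180:258,255:288]
edge(s,range(188,252),1,.052);edge(s,range(188,252),-1,.052)
hsv=cv2.cvtColor(im,cv2.COLOR_RGB2HSV);m=((hsv[...,1]<60)&(hsv[...,2]>90)).astype(np.uint8)
s=np.zeros_like(m);s[182:270,205:243]=m[182:270,205:243];edge(s,range(190,265),-1,.02)
E
```

```text
[[364, 170], [291, 183], [298, 224], [370, 213]]
[[290.0, 183.0], [364.3999938964844, 169.3000030517578], [372.6000061035156, 213.8000030517578], [298.29998779296875, 227.60000610351562]] [[0.671, 0.069], [0.703, -0.13], [0.584, -0.148], [0.551, 0.049]] [0.201 0.121 0.2  ] [ 0.627 -0.04   0.08 ]
-80.6
-171.17
99.39
-1 9.14 (np.float32(0.629), np.float32(0.0617)) 38
1 9.36 (np.float32(0.6007), np.float32(0.1212)) 47
1 9.4 (np.float32(0.5776), np.float32(0.1174)) 64
-1 9.3 (np.float32(0.5658), np.float32(0.1213)) 64
-1 9.69 (np.float32(0.5182), np.float32(0.2554)) 75
```

Heading error is under 0.3° and about 63 mm remain to the buffer, so I go behind the trailing end and down.

jog_arm(targets=[[[1,0,0],[0,0,0]],[[1,0,0],[0,0,0]],[[1,0,0],[0,0,0]],[[0,0,1],[0,0,0]],[[0,0,1],[0,0,0]],[[0,0,1],[0,0,0]],[[0,0,1],[0,0,0]],[[0,0,1],[0,0,0]]])

```text
t: 7.85
tool_pos: [0.6532, -0.2028, 0.0416]
orientation: [2.028, 2.399, 0.0]
force: [0.6, 0.8, -0.2]
grip_width: 0.095
grip_force: 0.0
```

jog_arm(targets=[[[0,0,0.3],[0,0,0]],[[0.4,0,0],[0,0,0]],[[0.4,0,0],[0,0,0]],[[0.3,0,0],[0,0,0]],[[0.3,0,0],[0,0,0]],[[0.3,0,0],[0,0,0]],[[0,0,0],[0,0,0]]])

```text
t: 8.55
tool_pos: [0.6463, -0.1612, 0.0351]
orientation: [2.029, 2.398, 0.0]
force: [0.6, 0.1, 0.2]
grip_width: 0.0949
grip_force: 0.0
```

jog_arm(targets=[[[0.2,0,0],[0,0,0]],[[0.2,0,0],[0,0,0]],[[0.2,0,0],[0,0,0]],[[0.2,0,0],[0,0,0]],[[0.2,0,0],[0,0,0]],[[0.2,0,0],[0,0,0]]])

```text
t: 9.15
tool_pos: [0.6413, -0.1325, 0.0346]
orientation: [2.03, 2.397, -0.0]
force: [0.3, -3.0, -0.6]
grip_width: 0.0951
grip_force: 1.4
```

jog_arm(targets=[[[0.2,0,0],[0,0,0]],[[0.2,0,0],[0,0,0]],[[0.2,0,0],[0,0,0]],[[0.2,0,0],[0,0,0]]])

```text
t: 9.55
tool_pos: [0.6379, -0.1126, 0.0346]
orientation: [2.03, 2.398, -0.0]
force: [0.6, -2.6, -0.7]
grip_width: 0.0954
grip_force: 1.3
```

jog_arm(targets=[[[0.16,0,0],[0,0,0]],[[0.16,0,0],[0,0,0]],[[0.16,0,0],[0,0,0]],[[0.12,0,0],[0,0,0]]])

```text
t: 9.95
tool_pos: [0.6355, -0.0978, 0.0346]
orientation: [-2.03, -2.398, 0.0]
force: [0.4, -2.7, -2.2]
grip_width: 0.0953
grip_force: 1.3
```

jog_arm(targets=[[[0.06,0,0],[0,0,0]],[[0.06,0,0],[0,0,0]]])

```text
t: 10.15
tool_pos: [0.635, -0.0951, 0.0346]
orientation: [2.03, 2.398, -0.0]
force: [0.5, -2.3, -1.1]
grip_width: 0.095
grip_force: 1.3
```

jog_arm(targets=[[[0.04,0,0],[0,0,0]],[[0.04,0,0],[0,0,0]]])

```text
t: 10.35
tool_pos: [0.6347, -0.0933, 0.0346]
orientation: [2.03, 2.397, -0.0]
force: [0.8, -3.1, -0.9]
grip_width: 0.0954
grip_force: 1.3
```

jog_arm(targets=[[[0.04,0,0],[0,0,0]],[[0.04,0,0],[0,0,0]],[[0.04,0,0],[0,0,0]]])

```text
t: 10.65
tool_pos: [0.6342, -0.0903, 0.0346]
orientation: [2.03, 2.397, -0.0]
force: [-0.1, -3.0, -1.8]
grip_width: 0.0955
grip_force: 1.2
```

jog_arm(targets=[[[0.04,0,0],[0,0,0]],[[0.04,0,0],[0,0,0]]])

```text
t: 10.85
tool_pos: [0.6338, -0.0883, 0.0346]
orientation: [2.03, 2.398, -0.0]
force: [0.1, -1.7, -0.5]
grip_width: 0.0952
grip_force: 1.2
```

jog_arm(targets=[[[0.04,0,0],[0,0,0]],[[0.04,0,0],[0,0,0]]])

```text
t: 11.05
tool_pos: [0.6335, -0.0863, 0.0346]
orientation: [2.03, 2.398, -0.0]
force: [1.0, -2.5, -0.8]
grip_width: 0.0953
grip_force: 1.2
```

jog_arm(targets=[[[0.04,0,0],[0,0,0]],[[0.04,0,0],[0,0,0]]])

```text
t: 11.25
tool_pos: [0.6333, -0.0845, 0.0347]
orientation: [2.03, 2.397, -0.0]
force: [0.7, -6.3, -1.2]
grip_width: 0.0953
grip_force: 2.7
```

jog_arm(targets=[[[0.04,0,0],[0,0,0]],[[0.04,0,0],[0,0,0]]])

```text
t: 11.45
tool_pos: [0.633, -0.083, 0.0348]
orientation: [2.03, 2.397, -0.001]
force: [0.2, -9.3, -1.5]
grip_width: 0.0953
grip_force: 4.5
```

jog_arm(targets=[[[0.04,0,0],[0,0,0]]])

```text
t: 11.55
tool_pos: [0.6329, -0.0824, 0.0348]
orientation: [2.029, 2.397, -0.001]
force: [0.8, -10.8, -0.5]
grip_width: 0.0952
grip_force: 5.5
```

jog_arm(targets=[[[0.04,0,0],[0,0,0]]])

```text
t: 11.65
tool_pos: [0.6328, -0.0817, 0.0349]
orientation: [2.029, 2.396, -0.001]
force: [0.5, -12.8, -1.0]
grip_width: 0.095
grip_force: 6.4
```

Buffer force is about 10 N, taking off roughly 2.8 N of friction. I hold it there, then back off slowly.

jog_arm(targets=[[[0,0,0],[0,0,0]],[[0,0,0],[0,0,0]],[[0,0,0],[0,0,0]],[[0,0,0],[0,0,0]],[[0,0,0],[0,0,0]],[[0,0,0],[0,0,0]],[[0,0,0],[0,0,0]]])

```text
t: 12.35
tool_pos: [0.6327, -0.0816, 0.0348]
orientation: [2.03, 2.396, -0.001]
force: [0.3, -10.6, -0.8]
grip_width: 0.0952
grip_force: 5.3
```

```bash
python3 - <<'E'
from cell import status,cams
import pickle
from h import *
c=cams.capture("top");im=c["image"]
s=status.state();print(s["force"])
cv2.imwrite("pics/s5.png",cv2.resize(im[130:290,200:440,::-1],None,fx=3.3,fy=3.3))
hsv=cv2.cvtColor(im,cv2.COLOR_RGB2HSV)
m=((hsv[...,1]<70)&(hsv[...,2]>150)).astype(np.uint8);t=np.zeros_like(m);t[165:250,274:380]=m[165:250,274:380]
t=cv2.morphologyEx(t,cv2.MORPH_CLOSE,np.ones((7,7),np.uint8))
k=max(cv2.findContours(t,0,2)[0],key=cv2.contourArea);print(cv2.approxPolyDP(k,3,True)[:,0].tolist())
p=ray(c,[(v,u) for v,u in k[:,0] if v<300 and 195<u<228],.08)[:,:2]
vx,vy,x,y=cv2.fitLine(p.astype(np.float32),cv2.DIST_HUBER,0,.01,.01).ravel();print(np.degrees(np.arctan(vy/vx)),x,y,len(p))
E
```

```text
[ -0.59443727 -11.58729484  -1.12528299]
[[320, 179], [274, 187], [274, 231], [305, 225], [314, 211]]
-74.21454 0.55363536 0.055512328 3
```

View pics/s5.png

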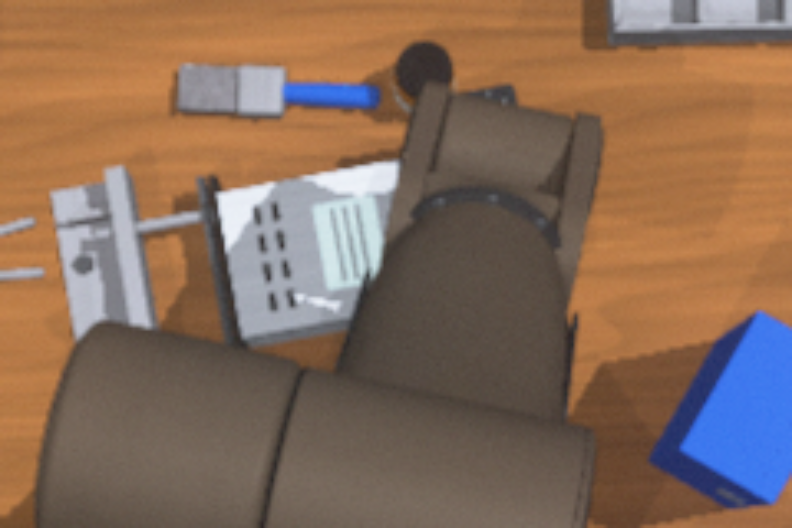

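The leading end at crop (218,195)–(245,345) sits flush along the buffer, and about 8 N was held for over 0.5 s. I back off slowly.

jog_arm(targets=[[[-0.016,0,0],[0,0,0]],[[-0.016,0,0],[0,0,0]],[[-0.016,0,0],[0,0,0]],[[-0.016,0,0],[0,0,0]],[[-0.016,0,0],[0,0,0]],[[-0.016,0,0],[0,0,0]],[[-0.016,0,0],[0,0,0]],[[-0.016,0,0],[0,0,0]]])

```text
t: 13.2
tool_pos: [0.633, -0.0836, 0.0346]
orientation: [-2.03, -2.397, 0.0]
force: [0.7, -3.2, -1.0]
grip_width: 0.0952
grip_force: 1.4
```

jog_arm(targets=[[[-0.016,0,0],[0,0,0]],[[-0.016,0,0],[0,0,0]],[[-0.016,0,0],[0,0,0]],[[-0.016,0,0],[0,0,0]],[[-0.016,0,0],[0,0,0]],[[-0.016,0,0],[0,0,0]],[[-0.016,0,0],[0,0,0]],[[-0.016,0,0],[0,0,0]]])

```text
t: 14.0
tool_pos: [0.6337, -0.0868, 0.0347]
orientation: [2.03, 2.397, 0.0]
force: [0.2, 0.8, 0.9]
grip_width: 0.0955
grip_force: 0.0
```

jog_arm(targets=[[[-0.02,0,0],[0,0,0]],[[-0.02,0,0],[0,0,0]],[[-0.02,0,0],[0,0,0]],[[-0.02,0,0],[0,0,0]]])

```text
t: 14.4
tool_pos: [0.634, -0.0888, 0.0346]
orientation: [2.03, 2.397, -0.0]
force: [-1.0, 1.1, 0.6]
grip_width: 0.0949
grip_force: 0.0
```

Released, with no contact left. I retreat and check.

jog_arm(targets=[[[-0.2,0,0],[0,0,0]],[[-0.6,0,0],[0,0,0]],[[-1,0,0],[0,0,0]],[[-1,0,0],[0,0,0]],[[-0.5,0,-1],[0,0,0]],[[0,0,-1],[0,0,0]],[[0,0,-1],[0,0,0]],[[0,0,-1],[0,0,0]]])

```text
t: 15.2
tool_pos: [0.6475, -0.1716, 0.1356]
orientation: [2.031, 2.397, -0.0]
force: [-0.5, -0.6, -0.0]
grip_width: 0.0952
grip_force: 0.0
```

jog_arm(targets=[[[0,0,-1],[0,0,0]],[[0,0,-1],[0,0,0]],[[0,0,-1],[0,0,0]],[[0,0,-1],[0,0,0]],[[-1,0,0],[0,0,0]],[[-1,0,0],[0,0,0]],[[-1,0,0],[0,0,0]],[[0,0,0],[0,0,0]]])

```text
t: 16.0
tool_pos: [0.6597, -0.2479, 0.2343]
orientation: [2.033, 2.394, -0.001]
force: [0.1, 0.5, 0.3]
grip_width: 0.0954
grip_force: 0.0
```

```bash
python3 - <<'E'
from cell import status,cams
from h import *
c=cams.capture("top");im=c["image"]
cv2.imwrite("pics/s6.png",cv2.resize(im[130:290,200:440,::-1],None,fx=3.3,fy=3.3))
hsv=cv2.cvtColor(im,cv2.COLOR_RGB2HSV)
m=((hsv[...,1]<70)&(hsv[...,2]>140)).astype(np.uint8);t=np.zeros_like(m);t[165:250,267:380]=m[165:250,267:380]
t=cv2.morphologyEx(t,cv2.MORPH_OPEN,np.ones((5,5),np.uint8));t=cv2.morphologyEx(t,cv2.MORPH_CLOSE,np.ones((9,9),np.uint8))
k=max(cv2.findContours(t,0,2)[0],key=cv2.contourArea);print(cv2.approxPolyDP(k,3,True)[:,0].tolist())
b=cv2.boxPoints(cv2.minAreaRect(k));P=ray(c,b,.08)
print(P[:,:2].round(3).tolist(),np.linalg.norm(np.diff(P,axis=0),axis=1).round(3),[np.degrees(np.arctan2(*(P[i+1]-P[i])[1::-1])).round(1) for i in range(3)])
print(status.state()["tool_pos"])
E
```

```text
[[340, 175], [267, 188], [274, 231], [345, 218]]
[[0.66, 0.134], [0.693, -0.065], [0.572, -0.084], [0.54, 0.113]] [0.202 0.122 0.2  ] [np.float64(-80.6), np.float64(-170.9), np.float64(99.4)]
[ 0.65957585 -0.24620858  0.23419819]
```

View pics/s6.png

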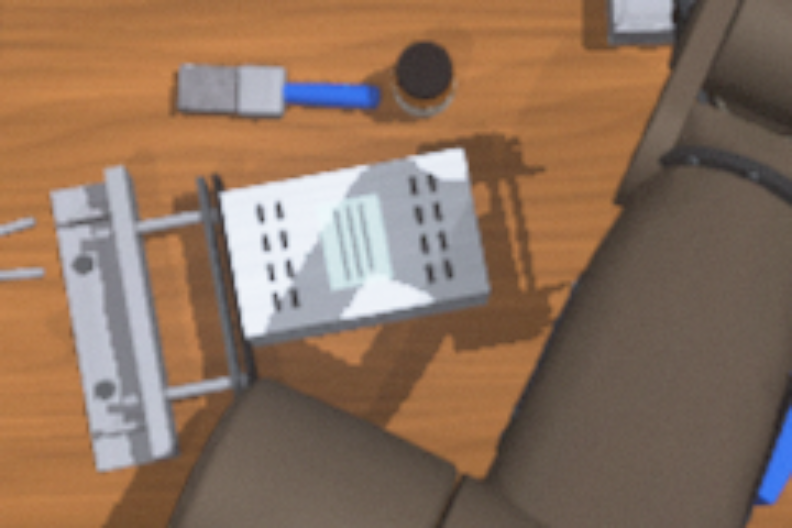

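The cassette lies lid up, square (99.4° against the rail's 99.4°), with its leading end on the buffer at crop (220,190)–(247,340). The jar and the brush haven't moved, and the arm is clear.

```bash
python3 -c "
from cell import ticket;print(ticket.sign_off())"
```

```text
the job is handed in; nothing more can be done
None
```

The job is handed in with no verdict shown: the cassette lies lid up and square on the buffer, pressed home with about 8–10 N (wrist force minus friction) for 0.7 s, the arm is clear, and the jar and brush are unmoved; I did not re-measure the other bystanders or the bearing force left after release.

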